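Put the calibration standards away in their case

TASK

The analyser is calibrated: put the four calibration standards (short, open, load and barrel adapter) back into the open foam-lined case, each in the well cut to its own shape and size, seated on the well's floor: the short, open and load upright with their black protective caps down, the barrel lying lengthwise in the rectangular slot. They are precision parts, so set them down, do not drop them. The attenuator and the cable plug look like them but belong on the bench: leave those two where they are.

Things in the scene. Friction and masses are not known exactly. Their poses are not given: they have to be found in the camera images.
- short: Short standard: nickel, stubby, 36 mm tall, stands on a black cap (34 mm across, 6 high). Hexagon nut 32 mm across flats, 37 across corners, from 6 to 24 mm; above it a smooth round closed end 26 mm across, 24 to 36 mm: grip here, it stays clear of the foam. About 0.12 kg. Origin: centre of its underside; z up its axis. Goes in well_medium.
- open: Open standard: nickel, slim, 62 mm tall, stands on a black cap (25 mm across, 6 high). Hexagon nut 22 mm across flats, 25 across corners, from 6 to 22 mm; above it a plain round tube 18 mm across, 22 to 62 mm: grip here. About 0.07 kg. Origin: centre of its underside; z up its axis. Goes in well_small.
- load: Load (termination): black, seven ring fins 50 mm across, 62 mm tall, stands on a black cap (36 mm across, 8 high). Fins from 12 to 56 mm: grip here. Top closed by a plain flat black disc 44 mm across, no connector on top. About 0.24 kg. Origin: centre of its underside; z up its axis. Goes in well_large.
- barrel: Barrel adapter: nickel, lying, 60 mm long, alike at both ends: in the middle a square block 24 mm long, 32 x 32 mm across, gripped on its flat upright sides; at each end a round thread 28 mm across, 18 mm long. About 0.15 kg. Origin: on its axis at mid length, 16 mm above what it lies on; x along its length. Goes in well_slot.
- attenuator: Look-alike of the load, to be left where it stands: same black ring-finned body 50 mm across on the same black cap, but 66 mm tall with a bright threaded connector 29 mm across (dark bore, brass pin) on its top, from 50 to 66 mm. Origin: centre of its underside; z up.
- plug: Look-alike of the barrel, to be left where it lies: cable plug, nickel, 70 mm long, its ends unlike: at -x a hexagon nut 24 mm long, 30 mm across flats (35 across corners), then a round waist 24 mm across, a hexagon nut 14 mm long and at +x a round tail 23 mm across. Origin: on its axis, 34 mm from the -x end, 15 mm above the bench; x along its length.
- well_small: Charcoal foam block 90 x 90 mm with the smallest round well: 38 mm across, 18 mm deep, blue floor; for the open. Origin: centre of the well's floor, 12 mm above the bench; z up. The four blocks fill a case 192 mm square, 2 x 2, 91 mm apart, in any order; its rim is 4 mm above their tops. Its lid lies folded back flat on the side away from the robot, 28 mm high.
- well_medium: Charcoal foam block 90 x 90 mm in the case with the middle-sized round well: 50 mm across, 18 mm deep, blue floor; for the short. Origin: centre of the well's floor, 12 mm above the bench; z up. The block's top is 18 mm above the origin.
- well_large: Charcoal foam block 90 x 90 mm in the case with the largest round well: 64 mm across, 18 mm deep, blue floor; for the load. Origin: centre of the well's floor, 12 mm above the bench; z up. The block's top is 18 mm above the origin.
- well_slot: Charcoal foam block 90 x 90 mm in the case with a rectangular slot 76 mm long, 46 mm wide, 12 mm deep, blue floor; for the barrel. Origin: centre of the slot's floor, 18 mm above the bench; x along the slot's length, z up. The block's top is 12 mm above the origin.

How it is judged:
By the outcome, as a careful person would: the job done as asked, in the order asked, and still so for the second after the job is handed in, with the robot touching nothing.
It also fails if it takes over 107 s, if anything falls off the work surface, if the arm or the gripper's body presses on something with over 40 N, if the wrist force passes 120 N, or if a joint passes its speed limit or range.

ROBOT

A 6-joint arm with a two-finger parallel gripper is mounted at the origin on the work surface. World frame = base frame: x ahead of the robot, y to its left, z up, the work surface at z = 0. Lengths are in mm, angles in degrees, forces in N, time in s.
With the tool pointing down it reaches from about 350 to 850 mm from the base axis. Payload 8.1 kg.
Tool frame: the origin (TCP) lies at the very end of the fingers, on their centre line; the grasp point (between the pads) lies 19 mm behind it (r.grip_point_offset is the distance from the TCP to the grasp point, in mm); z points along the fingers, y is the line along which they close (so a half turn about z gives the same grasp; the last joint's range is limited). The gripper opens to 85 mm and grips with 20 to 120 N. Pads are 22 mm wide; open, the fingers measure 114 mm over their backs; the gripper's body (76 mm by 85 mm) begins 54 mm behind the grasp point. The pads swing forward as they close: fully open they stand 13 mm farther back than shut.
Start: joints at [71.024, 7.471, 85.268, -0, 87.261, -4.893], TCP at [145.977, 581.976, 231.292] pointing down, gripper open.
Joint ranges: [-169.43, 169.43], [-51.17, 129.36], [1.28, 143.12], [-76.62, 256.62], [0, 156.53], [-152.29, 152.29]. Speed limits (degrees/s): [136.94, 136.94, 159.86, 180, 180, 180].

INTERFACE

Orientations are given as [roll, pitch, yaw] about the fixed x, y, z axes, in that order (R = Rz(yaw) Ry(pitch) Rx(roll)).
In Python, from bench import status, eyes, r gives the robot as it stands.
- The arm moves only by the shell command python3 -m handwheel 'ROWS' [FORCE]. ROWS is a JSON object whose one key "series" holds a list that holds one entry, the list of rows, each a list of 7 numbers: the shift along the tool's x, y, z in cm, then the turn, a rotation vector about the tool's x, y, z in rad, then the opening, from 0 (shut) to 1 (fully open). In form: {"series": [[[tx, ty, tz, rx, ry, rz, claw], ...]]}. A call has 1 to 12 rows; each row is the pose to reach, as a shift and turn from the pose commanded when the call began, along the tool's axes at that moment; what a row does not reach only later rows make up. A row lasts 1/8 s, in which the tool goes at most 62.5 mm and 10.7 degrees, less where a joint would pass 70% of its speed; a pose out of reach is approached as far as the arm can. A call with a gripper value outside its range is refused whole. The fingers move at their own pace and stop on an object; FORCE is the grip in N (left out, the last holds). Time passes only in rows, so rows that repeat a pose let the fingers close. It gives the time, the measured TCP pose, the force, the opening and the grip force at its end, in the units of the state.
- status.sense(): the state, without advancing time (a new reading comes with each control period).
- eyes.snapshot(name): name is "scene" or "top"; returns a dict with "img" (480x640x3 uint8, red, green, blue), "mtx" (3x3 intrinsics, pixels), "R" (3x3) and "t" (3): a world point X has camera coordinates R X + t. Camera axes: x right, y down, z forward; pixel columns grow to the right and rows downward; lengths in mm; the calibration is good to about 2 mm. A picture is of the moment at which its call begins. There is no depth.
- r.hand_in(): hands the job in; it is judged then, once.
The state is a dict: "time": time; "joint_pos": joint angles; "qd": joint speeds; "joint_efforts": joint torques, N m; "tool_pos": TCP position; "tcp_rot": TCP orientation; "ft_force": force on the tool from outside, world axes, zero at the start; "wrist_torque": the same for the moment, N m; "finger_gap": finger opening in mm; "grip_force": force on a finger pad.
Only numpy, scipy, OpenCV 4.12 (cv2) and the standard library are available. Lean on these libraries where they do the work, as an engineer would, in place of code of your own. Each camera call takes 0.05 s, during which the arm holds its last target. There are 200 camera calls.

## Working session

There is one attempt and no reset: what is moved stays moved. The work goes in short steps, Python scripts to look and compute and a shell command to move; the robot and the scene stay as the last step left them, time stands still between calls to the robot, and variables do not carry over. Pictures are saved under pics/ and viewed, at most 14 in all, crops included, and the job is handed in when it is done.

```bash
ls; mkdir -p pics
python3 - <<'E'
from bench import status, eyes, r
import cv2
print(status.sense())
for n in("scene","top"):
    s=eyes.snapshot(n); cv2.imwrite(f"pics/{n}0.png",s["img"][:,:,::-1]); print(n,s["mtx"],s["R"],s["t"])
E
```

```text
pics
{'time': 0.0, 'joint_pos': array([ 7.10239091e+01,  7.51656706e+00,  8.53296664e+01, -1.38766034e-03,
        8.72599328e+01, -4.89277973e+00]), 'qd': array([ 0.09623129,  0.08935452,  0.03869967, -0.09001909, -0.02728584,
        0.02370897]), 'joint_efforts': array([-6.50436832e-04, -5.69412911e+01, -5.00537503e+01, -1.72397113e-04,
        1.49606791e-02, -5.88886550e-06]), 'tool_pos': array([145.80583019, 581.45283157, 230.22549546]), 'tcp_rot': array([-1.79894102e+02, -7.67416320e-03,  1.65916749e+02]), 'ft_force': array([-0.11399578, -0.29002293, -0.31349194]), 'wrist_torque': array([-0.03535169,  0.00436085,  0.00169517]), 'grip_force': 0.0, 'finger_gap': 85.52457491682274}
scene [[554.68184171   0.         324.44659368]
 [  0.         554.68184171 234.33521852]
 [  0.           0.           1.        ]] [[ 0.85760308  0.51422568 -0.00942949]
 [ 0.32551598 -0.55689353 -0.76413935]
 [-0.39819129  0.65225881 -0.64498228]] [-441.01972033 -123.10277779 1354.79959399]
top [[463.28660368   0.         313.5264604 ]
 [  0.         463.28660368 240.5112566 ]
 [  0.           0.           1.        ]] [[-0.02599035 -0.99965423  0.00398948]
 [-0.97446659  0.02444474 -0.22319795]
 [ 0.22302326 -0.00968861 -0.97476498]] [  4.81673909 516.35426719 814.99450447]
```

View pics/scene0.png

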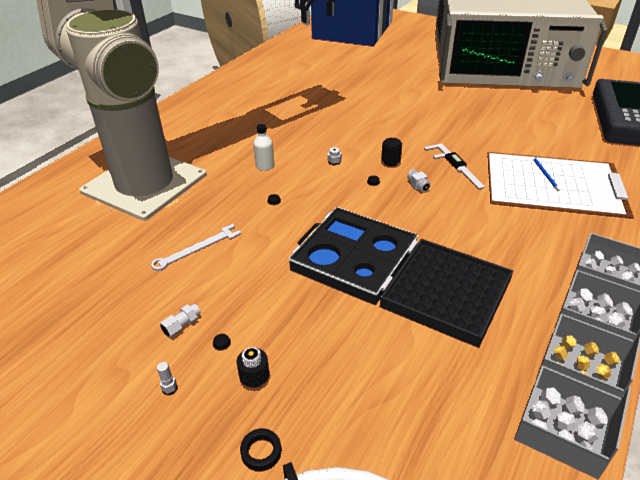

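View pics/top0.png

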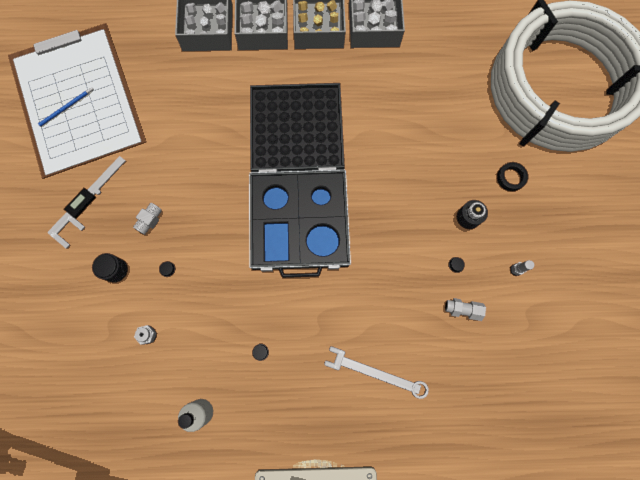

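The scene view shows the load at about (392,152), short (334,156), barrel (418,180) and open (167,378). In the top view they are at load (110,268), short (145,335), barrel (148,219) and open (522,268). The case is centred near (300,220), with the slot at (276,242), large well (322,240), medium (276,198) and small (321,196). I'll enlarge both views.

```bash
cat > h.py <<'E'
import numpy as np, cv2
from bench import status, eyes, r
def ray(s,u,v,z):
    d=np.linalg.inv(s["mtx"])@[u,v,1.]; c=-s["R"].T@s["t"]; d=s["R"].T@d
    return (c+d*(z-c[2])/d[2])
def proj(s,X):
    p=s["mtx"]@(s["R"]@np.asarray(X,float)+s["t"]); return p[:2]/p[2]
def crop(img,u,v,w,h,k,step=10):
    c=cv2.resize(img[v:v+h,u:u+w,::-1],None,fx=k,fy=k,interpolation=cv2.INTER_CUBIC)
    for x in range(-(-u//step)*step,u+w,step):
        cv2.line(c,((x-u)*k+k//2,0),((x-u)*k+k//2,5),(0,0,255),1); cv2.putText(c,str(x),((x-u)*k-6,15),0,.33,(0,0,255))
    for y in range(-(-v//step)*step,v+h,step):
        cv2.line(c,(0,(y-v)*k+k//2),(5,(y-v)*k+k//2),(0,0,255),1); cv2.putText(c,str(y),(6,(y-v)*k+k//2+4),0,.33,(0,0,255))
    return c
def paste(*tiles):
    o=np.zeros((600,800,3),np.uint8)
    for (x,y,c) in tiles:
        h,w=min(c.shape[0],600-y),min(c.shape[1],800-x); o[y:y+h,x:x+w]=c[:h,:w]
    return o
E
python3 - <<'E'
from h import *
t=eyes.snapshot("top")["img"];s=eyes.snapshot("scene")["img"]
cv2.imwrite("pics/tA.png",paste((0,0,crop(t,90,200,75,75,5)),(0,380,crop(t,125,318,44,40,5)),(230,380,crop(t,505,255,40,30,5)),(440,0,crop(t,245,165,110,110,3))))
cv2.imwrite("pics/sA.png",paste((0,0,crop(s,320,130,115,65,4)),(0,270,crop(s,285,205,140,95,4)),(570,0,crop(s,150,355,40,45,5))))
E
```

```text
(no output)
```

View pics/tA.png

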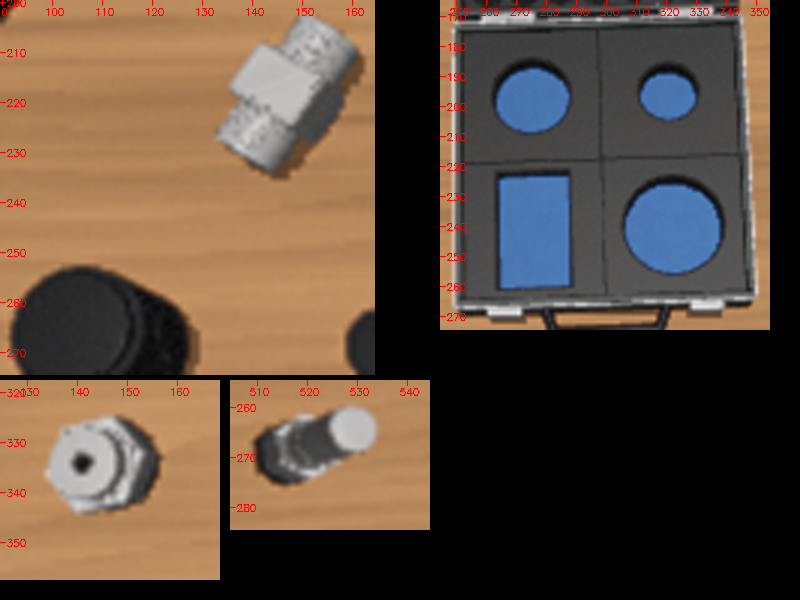

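View pics/sA.png

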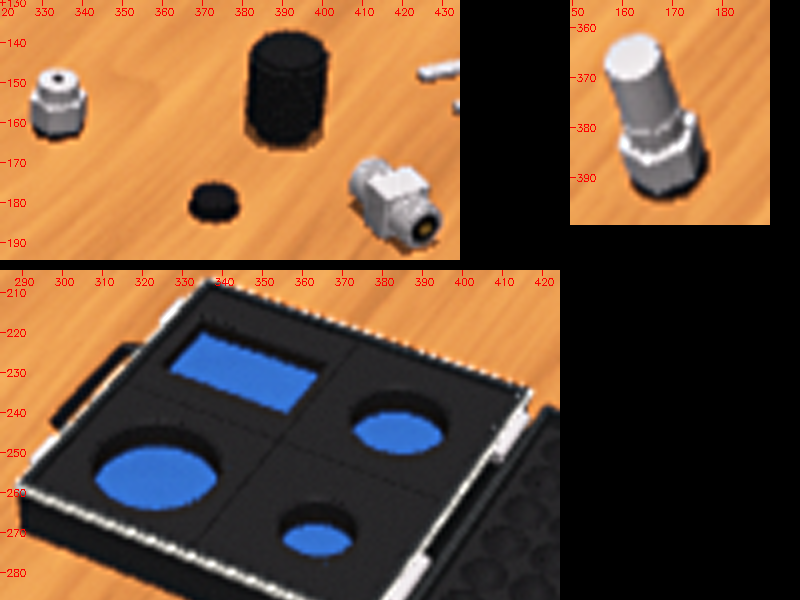

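The crops give the object tops, the foam cross at top (298.7,217) and scene (355.4,246.4), and the wells in this order: far-left medium, far-right small, near-left slot, near-right large. Next I'll fit silhouettes in both views.

```bash
cat > fit.py <<'E'
from h import *
from scipy.optimize import minimize
A=np.linspace(0,2*np.pi,24,endpoint=False)
def cyl(*zr): return np.array([[rr*np.cos(a),rr*np.sin(a),z] for z,rr in zr for a in A])
def hexa(rc,z0,z1):
    a=np.arange(6)*np.pi/3; return np.array([[rc*np.cos(k),rc*np.sin(k),z] for z in(z0,z1) for k in a])
def bx(lx,ly,lz): return np.array([[x*lx/2,y*ly/2,16+z*lz/2] for x in(-1,1) for y in(-1,1) for z in(-1,1)])
def xc(x0,x1,rr): return np.array([[x,rr*np.cos(a),16+rr*np.sin(a)] for x in(x0,x1) for a in A])
M={"load":[cyl((0,18),(8,18)),cyl((12,25),(56,25)),cyl((12,22),(62,22))],
 "short":[cyl((0,17),(6,17)),hexa(18.5,6,24),cyl((24,13),(36,13))],
 "open":[cyl((0,12.5),(6,12.5)),hexa(12.5,6,22),cyl((22,9),(62,9))],
 "barrel":[bx(24,32,32),xc(-30,30,14)]}
def sil(s,parts,p):
    k=4; m=np.zeros((480*k,640*k),np.uint8); c,n=np.cos(p[2]),np.sin(p[2]); Rz=np.array([[c,-n,0],[n,c,0],[0,0,1]])
    for P in parts:
        q=np.array([proj(s,Rz@x+[p[0],p[1],0]) for x in P]); h=cv2.convexHull(np.round((q+.5)*k).astype(np.int32)); cv2.fillConvexPoly(m,h,255)
    return m
def fit(name,pos,yaw,snaps):
    obs=[]
    for s in snaps:
        hsv=cv2.cvtColor(s["img"],cv2.COLOR_RGB2HSV); m=((hsv[...,1]<100)|(hsv[...,2]<70)).astype(np.uint8)*255
        u,v=proj(s,[*pos,20]).astype(int); g=np.zeros_like(m); cv2.circle(g,(int(u),int(v)),34,255,-1); m&=g
        n,l,st,c=cv2.connectedComponentsWithStats(m); i=min((i for i in range(1,n) if st[i,4]>60),key=lambda i:np.hypot(*(c[i]-[u,v])))
        obs.append(cv2.resize(((l==i)*255).astype(np.uint8),None,fx=4,fy=4,interpolation=cv2.INTER_LINEAR)>127)
    def cost(p):
        return sum(1-np.sum(o&(q:=sil(s,M[name],[p[0]*1,p[1]*1,p[2]/20])>0))/np.sum(o|q) for s,o in zip(snaps,obs))
    x0=np.array([*pos,yaw*20]); best=minimize(cost,x0,method="Nelder-Mead",options=dict(initial_simplex=x0+np.array([[0,0,0],[5,0,0],[0,5,0],[0,0,5]]),xatol=.1,fatol=1e-4,maxfev=120))
    p=best.x; return p[0],p[1],np.degrees(p[2]/20),best.fun
E
python3 - <<'E'
from fit import *
T,S=eyes.snapshot("top"),eyes.snapshot("scene")
g={"load":ray(T,104.6,265.6,62),"short":ray(T,141,334.2,36),"open":ray(T,529.2,264.4,62),"barrel":ray(T,144.2,216.6,32)}
gs={"load":ray(S,391.8,142.6,62),"short":ray(S,334,149.5,36),"open":ray(S,162,366,62)}
for k,v in g.items():
    print(k,v.round(1),gs.get(k),np.round(fit(k,v[:2],-0.7 if k=="barrel" else 0,[T,S]),2))
print("cross",ray(T,298.7,217,30),ray(S,355.4,246.4,30))
f=lambda x,y:ray(T,245+(x-440)/3-.33,165+y/3-.33,30)
a,b,c,d=f(598,30),f(608,297),f(463,162),f(745,153)
print("seam yaw (x-dir)",np.degrees(np.arctan2(*(a-b)[1::-1])),np.degrees(np.arctan2(*(c-d)[1::-1])),np.linalg.norm(a-b),np.linalg.norm(c-d))
e=lambda x,y:ray(S,285+x/4-.4,205+(y-270)/4-.4,30)
a,b=e(130,385),e(440,497);print("scene seam",a,b,np.degrees(np.arctan2(*(b-a)[1::-1])))
E
```

```text
load [477.6 379.4  62. ] [480.12359903 382.2502753   62.        ] [4.7855e+02 3.8183e+02 7.6500e+00 1.8000e-01]
short [352.  314.5  36. ] [351.26288761 319.36937071  36.        ] [ 3.5241e+02  3.1649e+02 -4.6000e+00  2.7000e-01]
open [ 459.9 -407.9   62. ] [ 462.08961898 -405.33106358   62.        ] [ 4.6048e+02 -4.0519e+02 -7.5100e+00  3.3000e-01]
barrel [578.8 322.5  32. ] None [ 5.8080e+02  3.2372e+02 -3.1890e+01  2.9000e-01]
cross [571.04077779  19.317525    30.        ] [571.23806147  27.70277304  30.        ]
seam yaw (x-dir) 0.9795729726486951 90.47297834350128 181.88703781747688 185.26000102295203
scene seam [482.56362488  23.54705945  30.        ] [658.96017125  27.54346703  30.        ] 1.2978605754811963
```

```bash
cat > case.py <<'E'
from fit import *
def circ(rr,z): return np.array([[rr*np.cos(a),rr*np.sin(a),z] for a in np.linspace(0,2*np.pi,48,endpoint=False)])
def rect(z): return np.array([[38,23,z],[-38,23,z],[-38,-23,z],[38,-23,z]])
W={"medium":(45.5,45.5,lambda z:circ(25,z),12),"small":(45.5,-45.5,lambda z:circ(19,z),12),"large":(-45.5,-45.5,lambda z:circ(32,z),12),"slot":(-45.5,45.5,rect,18)}
def poly(s,P):
    m=np.zeros((1920,2560),np.uint8); q=np.array([proj(s,x) for x in P]); cv2.fillPoly(m,[np.round((q+.5)*4).astype(np.int32)],255); return m>0
def well(p,w):
    ox,oy,f,z=W[w]; c,n=np.cos(p[2]),np.sin(p[2]); Rz=np.array([[c,-n,0],[n,c,0],[0,0,1]])
    return [(Rz@(f(zz)+[ox,oy,0]).T).T+[p[0],p[1],0] for zz in(z,30)]
def fitcase(snaps,ws=W,x0=(571,21,.02)):
    obs=[]
    for s in snaps:
        hsv=cv2.cvtColor(s["img"],cv2.COLOR_RGB2HSV); m=((hsv[...,1]>110)&(abs(hsv[...,0].astype(int)-108)<15)).astype(np.uint8)*255
        g=np.zeros_like(m); u,v=proj(s,[571,21,30]).astype(int); cv2.circle(g,(int(u),int(v)),70,255,-1)
        obs.append(cv2.resize(m&g,None,fx=4,fy=4,interpolation=cv2.INTER_LINEAR)>127)
    def cost(q):
        p=[q[0],q[1],q[2]/60]; t=0
        for s,o in zip(snaps,obs):
            m=np.zeros_like(o)
            for w in ws: a,b=well(p,w); m|=poly(s,a)&poly(s,b)
            t+=1-np.sum(m&o)/np.sum(m|o)
        return t
    x0=np.array([x0[0],x0[1],x0[2]*60]); b=minimize(cost,x0,method="Nelder-Mead",options=dict(initial_simplex=x0+np.array([[0,0,0],[4,0,0],[0,4,0],[0,0,4]]),xatol=.05,fatol=1e-4,maxfev=120))
    return np.round([b.x[0],b.x[1],np.degrees(b.x[2]/60),b.fun],2)
E
python3 - <<'E'
from case import *
T,S=eyes.snapshot("top"),eyes.snapshot("scene")
for n,L in(("T",[T]),("S",[S]),("TS",[T,S])):
    print(n,fitcase(L))
    for k,v in {"load":(478,381),"short":(352,316),"open":(460,-406),"barrel":(580,323)}.items(): print("  ",k,np.round(fit(k,v,-.56 if k=="barrel" else 0,L),2))
E
```

```text
T [5.7034e+02 1.9870e+01 5.6000e-01 7.0000e-02]
   load [4.7803e+02 3.8101e+02 1.4680e+01 5.0000e-02]
   short [ 3.5229e+02  3.1553e+02 -1.7980e+01  6.0000e-02]
   open [ 4.6086e+02 -4.0952e+02  5.2000e+00  8.0000e-02]
   barrel [ 5.8023e+02  3.2265e+02 -3.2050e+01  6.0000e-02]
S [5.7091e+02 2.4830e+01 1.9000e-01 2.2000e-01]
   load [ 4.7767e+02  3.8762e+02 -8.5400e+00  8.0000e-02]
   short [ 3.4935e+02  3.2268e+02 -4.1600e+00  8.0000e-02]
   open [ 4.5994e+02 -4.0405e+02  7.1200e+00  8.0000e-02]
   barrel [ 5.7794e+02  3.2960e+02 -3.4650e+01  9.0000e-02]
TS [5.7025e+02 2.1750e+01 7.5000e-01 3.3000e-01]
   load [4.7840e+02 3.8226e+02 1.2850e+01 1.8000e-01]
   short [ 3.5222e+02  3.1649e+02 -4.6700e+00  2.8000e-01]
   open [ 4.6081e+02 -4.0555e+02  1.4400e+00  3.3000e-01]
   barrel [ 5.8066e+02  3.2351e+02 -3.2680e+01  2.9000e-01]
```

Both cameras agree on the relative positions, but they differ by about 6 mm in y, which is a calibration bias. I'll move above the short, then use the gripper itself as the reference.

```bash
python3 -m handwheel '{"series": [[[-26.4,-20.6,10.5,0,0,-0.246,1],[-26.4,-20.6,10.5,0,0,-0.246,1],[-26.4,-20.6,10.5,0,0,-0.246,1],[-26.4,-20.6,10.5,0,0,-0.246,1],[-26.4,-20.6,10.5,0,0,-0.246,1],[-26.4,-20.6,10.5,0,0,-0.246,1],[-26.4,-20.6,10.5,0,0,-0.246,0.5],[-26.4,-20.6,10.5,0,0,-0.246,0.5],[-26.4,-20.6,10.5,0,0,-0.246,0.5],[-26.4,-20.6,10.5,0,0,-0.246,0.5]]]}' 60
python3 - <<'E'
from h import *
st=status.sense(); print(st["tool_pos"],st["tcp_rot"],st["finger_gap"])
t=eyes.snapshot("top");s=eyes.snapshot("scene")
for q in(t,s):print(proj(q,st["tool_pos"]),[proj(q,st["tool_pos"]+[0,d,0]).round(1) for d in(-21,21)])
cv2.imwrite("pics/B.png",paste((0,0,crop(t["img"],80,270,130,120,4)),(0,300,crop(s["img"],280,100,100,75,4)),(420,300,crop(t["img"],80,330,90,60,4))))
E
```

```text
time: 1.65
tool_pos: [351.6, 318.9, 126.7]
tcp_rot: [180.0, 0.0, -179.9]
ft_force: [-0.3, 0.8, 0.4]
finger_gap: 42.4
grip_force: 0.0
[351.56256442 318.89424341 126.72914527] [ 1.79969028e+02  2.99260394e-02 -1.79892756e+02] 42.41572417553929
[118.61308851 333.12134331] [array([131.3, 332.8]), array([105.9, 333.5])]
[334.0713167  117.24531667] [array([329.7, 120.9]), array([338.4, 113.6])]
```

View pics/B.png

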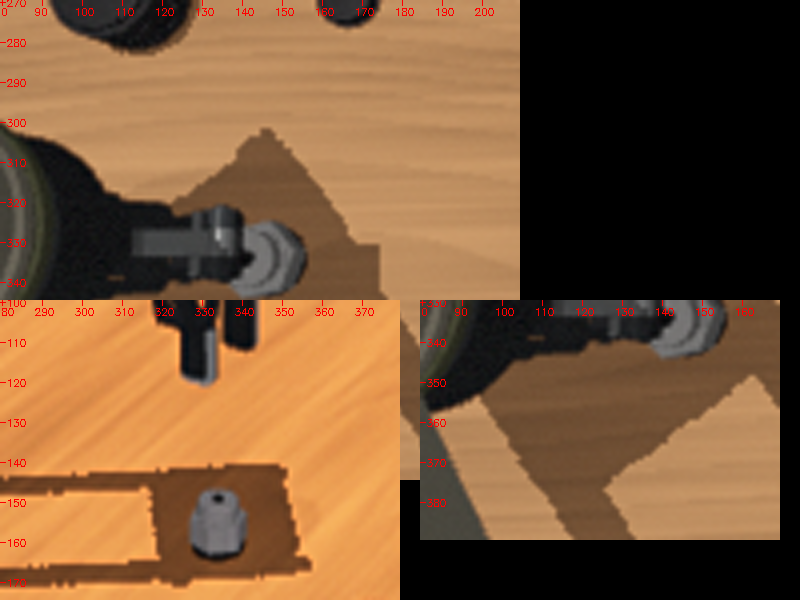

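The fingertips project to about where they appear in both views, within about 1–2 mm and with the top view slightly better. I'll descend around the short at y≈317.

```bash
python3 -m handwheel '{"series": [[[0,-0.15,5,0,0,0,0.65],[0,-0.15,8,0,0,0,0.65],[0,-0.15,10.1,0,0,0,0.65],[0,-0.15,10.1,0,0,0,0.65],[0,-0.15,10.1,0,0,0,0.65]]]}' 60
python3 - <<'E'
from h import *
st=status.sense(); print(st["tool_pos"],st["tcp_rot"],st["finger_gap"])
t=eyes.snapshot("top");s=eyes.snapshot("scene")
cv2.imwrite("pics/C.png",paste((0,0,crop(t["img"],95,305,70,50,6)),(0,300,crop(s["img"],310,120,50,50,6)) ))
E
```

```text
time: 2.38
tool_pos: [352.4, 317.0, 26.3]
tcp_rot: [180.0, 0.1, -180.0]
ft_force: [0.6, 0.2, 1.4]
finger_gap: 55.5
grip_force: 0.0
[352.38463711 316.98502599  26.28673647] [ 1.79962874e+02  5.26375944e-02 -1.79968939e+02] 55.53062003142685
```

View pics/C.png

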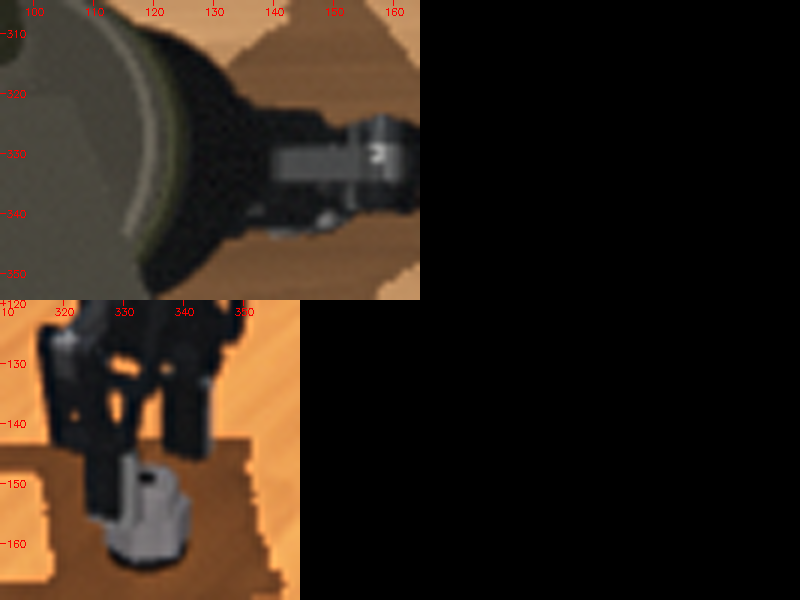

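In the scene view the fingers straddle the short symmetrically, with the finger midpoint at (334.3,149.3) and the short's hole at (334.6,149.4). So the top-view estimate plus about 1 mm in y is the right reference. I'll grip and lift.

```bash
python3 -m handwheel '{"series": [[[0,0,0.15,0,0,0,0.65],[0,0,0.15,0,0,0,0.1],[0,0,0.15,0,0,0,0.1],[0,0,0.15,0,0,0,0.1],[0,0,0.15,0,0,0,0.1],[0,0,0.15,0,0,0,0.1],[0,0,0.15,0,0,0,0.1],[0,0,-2,0,0,0,0.1],[0,0,-6,0,0,0,0.1],[0,0,-8,0,0,0,0.1],[0,0,-8,0,0,0,0.1]]]}' 60
```

```text
time: 3.85
tool_pos: [353.0, 317.2, 106.9]
tcp_rot: [179.9, 0.2, -180.0]
ft_force: [0.3, 0.1, -1.7]
finger_gap: 22.8
grip_force: 59.2
```

Run:
```python
from fit import *
st=status.sense(); print(st["tool_pos"],st["finger_gap"],st["grip_force"])
```

```text
[353.02089751 317.24110169 106.8948392 ] 22.771684080120302 59.217849607030075
```

```bash
python3 -m handwheel '{"series": [[[-26.2,-25.05,0,0,0,0,0.1],[-26.2,-25.05,0,0,0,0,0.1],[-26.2,-25.05,0,0,0,0,0.1],[-26.2,-25.05,0,0,0,0,0.1],[-26.2,-25.05,0,0,0,0,0.1],[-26.2,-25.05,0,0,0,0,0.1],[-26.2,-25.05,0,0,0,0,0.1],[-26.2,-25.05,0,0,0,0,0.1],[-26.2,-25.05,0,0,0,0,0.1],[-26.2,-25.05,0,0,0,0,0.1]]]}'
python3 - <<'E'
from h import *
t=eyes.snapshot("top");s=eyes.snapshot("scene")
cv2.imwrite("pics/D.png",paste((0,0,crop(t["img"],240,160,110,110,5)),(0,0,crop(t["img"],240,160,75,110,5)),(380,0,crop(s["img"],340,160,84,100,5)) ))
E
```

```text
time: 5.1
tool_pos: [613.3, 67.0, 105.2]
tcp_rot: [180.0, -0.0, -179.9]
ft_force: [-0.0, 0.9, -2.1]
finger_gap: 23.3
grip_force: 59.3
```

View pics/D.png

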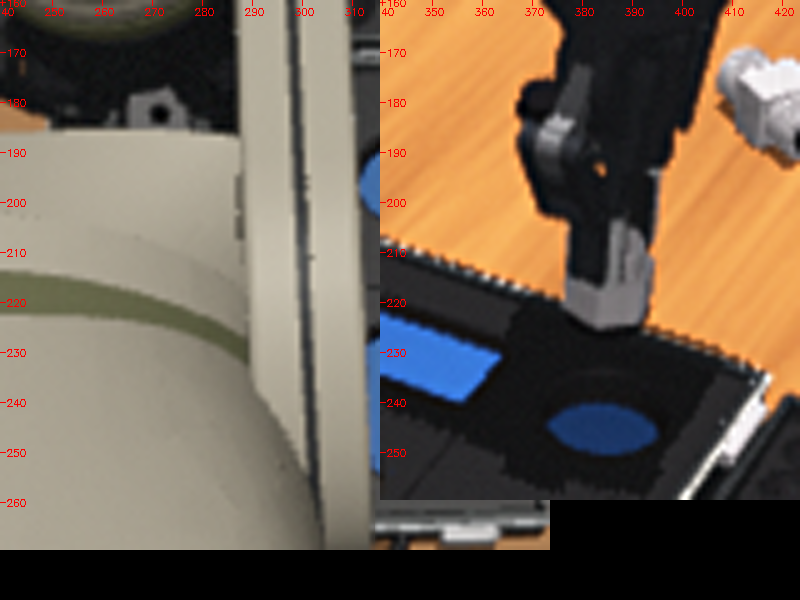

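The short is held upright: cap underside centre is at about (384.6,223) in the scene view and the medium well rim centre at about (384.7,242.7). I'll compare the two within the same camera.

Run:
```python
from h import *
s=eyes.snapshot("scene")
print("cap",ray(s,384.4,222.5,80.5),"rim",ray(s,384.5,242.5,30), proj(s,[613.3,67,80.5]),proj(s,[615.3,66.5,30]))
```

```text
cap [612.87012632  69.01851882  80.5       ] rim [616.81259189  68.33817807  30.        ] [384.14413372 223.12005262] [383.43456478 242.76421541]
```

```bash
python3 -m handwheel '{"series": [[[-0.22,0,2,0,0,0,0.1],[-0.22,0,4,0,0,0,0.1],[-0.22,0,5.5,0,0,0,0.1],[-0.22,0,6.2,0,0,0,0.1],[-0.22,0,6.5,0,0,0,0.1],[-0.22,0,6.7,0,0,0,0.1],[-0.22,0,6.7,0,0,0,0.1],[-0.22,0,6.7,0,0,0,0.1]]]}'
```

```text
time: 6.25
tool_pos: [616.6, 66.0, 38.9]
tcp_rot: [180.0, 0.1, -180.0]
ft_force: [0.5, -0.4, -1.0]
finger_gap: 23.4
grip_force: 59.3
```

```bash
python3 -m handwheel '{"series": [[[0,0,0.1,0,0,0,0.1],[0,0,0.15,0,0,0,0.1],[0,0,0.15,0,0,0,0.1]]]}'; python3 -m handwheel '{"series": [[[0,0,0.05,0,0,0,0.1],[0,0,0.05,0,0,0,0.1]]]}'
```

```text
time: 6.62
tool_pos: [616.1, 66.0, 36.7]
tcp_rot: [-180.0, -0.0, -180.0]
ft_force: [0.7, -0.5, -1.4]
finger_gap: 23.3
grip_force: 59.3
time: 6.88
tool_pos: [616.2, 66.0, 36.4]
tcp_rot: [-180.0, 0.0, -180.0]
ft_force: [-0.6, -0.5, 0.9]
finger_gap: 23.2
grip_force: 59.5
```

```bash
python3 -m handwheel '{"series": [[[0,0,0.05,0,0,0,0.1],[0,0,0.05,0,0,0,0.1]]]}'; python3 -m handwheel '{"series": [[[0,0,0,0,0,0,0.6],[0,0,0,0,0,0,0.6],[0,0,0,0,0,0,0.6],[0,0,-1,0,0,0,0.6],[0,0,-4,0,0,0,0.6],[0,0,-8,0,0,0,0.6],[0,0,-12,0,0,0,0.9],[0,0,-12,0,0,0,0.9]]]}'
```

```text
time: 7.12
tool_pos: [616.4, 66.0, 36.4]
tcp_rot: [-180.0, 0.0, -180.0]
ft_force: [-3.0, 0.0, 5.2]
finger_gap: 23.3
grip_force: 60.5
time: 8.12
tool_pos: [619.3, 66.1, 161.8]
tcp_rot: [180.0, 0.5, -180.0]
ft_force: [0.2, -0.4, 0.3]
finger_gap: 77.2
grip_force: 0.0
```

Short is placed. Next is the barrel: move above it and turn the tool.

```bash
python3 -m handwheel '{"series": [[[3.6,25.8,0,0,0,0.571,0.65],[3.6,25.8,0,0,0,0.571,0.65],[3.6,25.8,0,0,0,0.571,0.65],[3.6,25.8,0,0,0,0.571,0.65],[3.6,25.8,0,0,0,0.571,0.65],[3.6,25.8,3,0,0,0.571,0.65],[3.6,25.8,6,0,0,0.571,0.65],[3.6,25.8,8,0,0,0.571,0.65],[3.6,25.8,8,0,0,0.571,0.65],[3.6,25.8,8,0,0,0.571,0.65]]]}'
python3 - <<'E'
from case import *
st=status.sense(); print(st["tool_pos"],st["tcp_rot"],st["finger_gap"])
t=eyes.snapshot("top");s=eyes.snapshot("scene")
cv2.imwrite("pics/E.png",paste((0,0,crop(t["img"],255,170,80,50,5)),(0,290,crop(s["img"],380,120,75,75,4)),(320,290,crop(s["img"],285,200,130,80,3)),(420,0,crop(t["img"],100,190,75,55,5))))
E
```

```text
time: 9.38
tool_pos: [581.0, 324.0, 77.1]
tcp_rot: [179.9, 0.1, 147.3]
ft_force: [0.4, -0.0, 1.0]
finger_gap: 55.5
grip_force: 0.0
[580.97467239 323.9681882   77.0608869 ] [1.79925642e+02 5.03001236e-02 1.47277351e+02] 55.53222346072404
```

View pics/E.png

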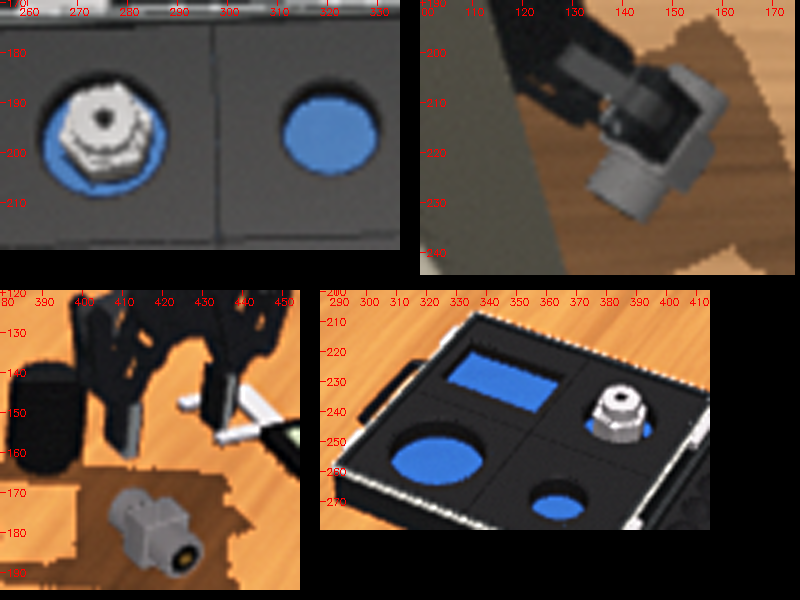

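The short stands upright and centred in the medium well. The gripper is lined up over the barrel, so I'll descend, grip and lift.

```bash
python3 -m handwheel '{"series": [[[0,0,3,0,0,0,0.65],[0,0,5,0,0,0,0.65],[0,0,6.1,0,0,0,0.65],[0,0,6.1,0,0,0,0.65]]]}'; python3 -m handwheel '{"series": [[[0,0,0,0,0,0,0.15],[0,0,0,0,0,0,0.15],[0,0,0,0,0,0,0.15],[0,0,0,0,0,0,0.15],[0,0,0,0,0,0,0.15],[0,0,0,0,0,0,0.15],[0,0,-3,0,0,0,0.15],[0,0,-6,0,0,0,0.15],[0,0,-8,0,0,0,0.15],[0,0,-8,0,0,0,0.15],[0,0,-8,0,0,0,0.15]]]}'
```

```text
time: 9.98
tool_pos: [579.5, 323.7, 13.8]
tcp_rot: [-179.9, -0.1, 147.3]
ft_force: [0.8, 0.1, -0.4]
finger_gap: 55.5
grip_force: 0.0
time: 11.35
tool_pos: [579.3, 323.6, 93.3]
tcp_rot: [-179.9, -0.1, 147.3]
ft_force: [-0.6, -0.4, -2.1]
finger_gap: 30.8
grip_force: 59.9
```

```bash
python3 -m handwheel '{"series": [[[-9.3,-24.7,0,0,0,-0.581,0.15],[-9.3,-24.7,0,0,0,-0.581,0.15],[-9.3,-24.7,0,0,0,-0.581,0.15],[-9.3,-24.7,0,0,0,-0.581,0.15],[-9.3,-24.7,0,0,0,-0.581,0.15],[-9.3,-24.7,0,0,0,-0.581,0.15],[-9.3,-24.7,2,0,0,-0.581,0.15],[-9.3,-24.7,2,0,0,-0.581,0.15],[-9.3,-24.7,2,0,0,-0.581,0.15]]]}'
python3 - <<'E'
from h import *
s=eyes.snapshot("scene"); print(status.sense()["tool_pos"])
cv2.imwrite("pics/F.png",crop(s["img"],290,175,120,90,6))
E
```

```text
time: 12.48
tool_pos: [524.9, 66.9, 74.8]
tcp_rot: [180.0, -0.0, -179.3]
ft_force: [0.2, -0.6, -2.1]
finger_gap: 30.2
grip_force: 60.2
[525.27407139  66.7168194   75.20482141]
```

View pics/F.png

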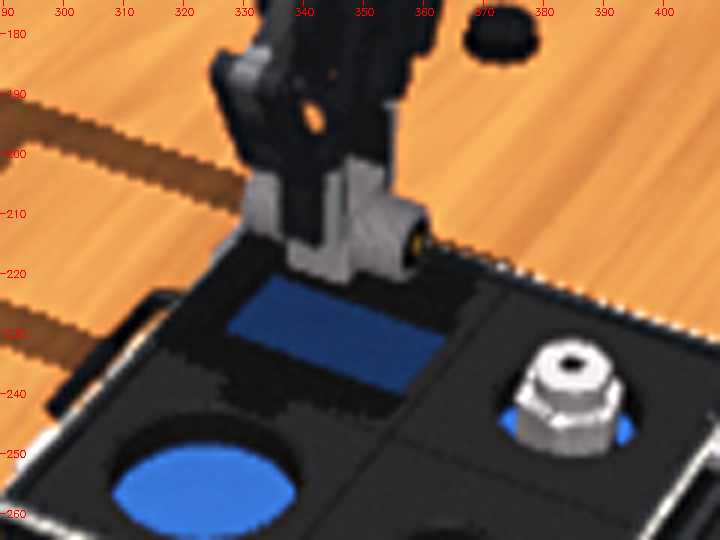

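The barrel is level over the slot. Its far end centre is at (359.3,215.1), and the slot floor corners are at (356.6,239.9), (364.1,231.3) and (327.6,229.6).

Run:
```python
from case import *
s=eyes.snapshot("scene"); print("end",ray(s,359.3,215.1,76.8), "cam",-s["R"].T@s["t"])
for q in((356.6,239.9),(364.1,231.3),(327.6,229.6)): print(ray(s,*q,18),ray(s,*q,30))
t=eyes.snapshot("top"); print(fitcase([t],["small","large"],(570.3,20.5,.01)))
```

```text
end [556.37894031  69.07069823  76.8       ] cam [ 957.76119401 -725.45144443  775.59546448]
[557.37304351  59.15077561  18.        ] [563.71502684  46.72299973  30.        ]
[557.79223988  91.89467534  18.        ] [564.12758331  78.94824958  30.        ]
[487.79472808  57.5633103   18.        ] [495.23880325  45.16067921  30.        ]
[5.6959e+02 1.8900e+01 1.4300e+00 3.3000e-01]
```

In the scene camera's frame the slot centre is (526,69) and the barrel centre (526.4,69.1), so they are aligned. I'll lower it.

```bash
python3 -m handwheel '{"series": [[[0,0,2,0,0,0,0.15],[0,0,3,0,0,0,0.15],[0,0,3.6,0,0,0,0.15],[0,0,3.9,0,0,0,0.15],[0,0,3.9,0,0,0,0.15],[0,0,3.9,0,0,0,0.15]]]}'; python3 -m handwheel '{"series": [[[0,0,0.1,0,0,0,0.15],[0,0,0.1,0,0,0,0.15]]]}'; python3 -m handwheel '{"series": [[[0,0,0.1,0,0,0,0.15],[0,0,0.1,0,0,0,0.15]]]}'
```

```text
time: 13.38
tool_pos: [525.3, 65.9, 36.3]
tcp_rot: [180.0, 0.0, -179.4]
ft_force: [0.7, -0.1, -2.1]
finger_gap: 30.4
grip_force: 60.3
time: 13.62
tool_pos: [524.9, 65.9, 34.9]
tcp_rot: [-180.0, 0.0, -179.4]
ft_force: [0.2, -0.2, -2.8]
finger_gap: 30.6
grip_force: 60.3
time: 13.88
tool_pos: [525.1, 65.9, 34.3]
tcp_rot: [-180.0, 0.0, -179.4]
ft_force: [-2.9, -0.9, 5.0]
finger_gap: 30.6
grip_force: 60.9
```

```bash
python3 -m handwheel '{"series": [[[0,0,0,0,0,0,0.6],[0,0,0,0,0,0,0.6],[0,0,0,0,0,0,0.6],[0,0,-1,0,0,0,0.6],[0,0,-4,0,0,0,0.6],[0,0,-8,0,0,0,0.6],[0,0,-8,0,0,0,0.9]]]}'; python3 -m handwheel '{"series": [[[4.35,31.7,0,0,0,0,1],[4.35,31.7,0,0,0,0,1],[4.35,31.7,0,0,0,0,1],[4.35,31.7,0,0,0,0,1],[4.35,31.7,0,0,0,0,1],[4.35,31.7,0,0,0,0,1],[4.35,31.7,0,0,0,0,1],[4.35,31.7,0,0,0,0,1],[4.35,31.7,0,0,0,0,1]]]}'
python3 - <<'E'
from h import *
t=eyes.snapshot("top");s=eyes.snapshot("scene")
cv2.imwrite("pics/G.png",paste((0,0,crop(t["img"],250,170,100,95,4)),(410,0,crop(s["img"],350,80,80,95,4)),(410,385,crop(s["img"],300,205,120,75,3))))
E
```

```text
time: 14.75
tool_pos: [528.1, 66.0, 118.7]
tcp_rot: [180.0, 0.5, -179.4]
ft_force: [0.7, 0.2, -0.1]
finger_gap: 67.9
grip_force: 0.0
time: 15.88
tool_pos: [478.7, 381.0, 113.8]
tcp_rot: [-180.0, -0.0, -179.5]
ft_force: [0.5, -0.5, -1.1]
finger_gap: 85.3
grip_force: 0.0
```

View pics/G.png

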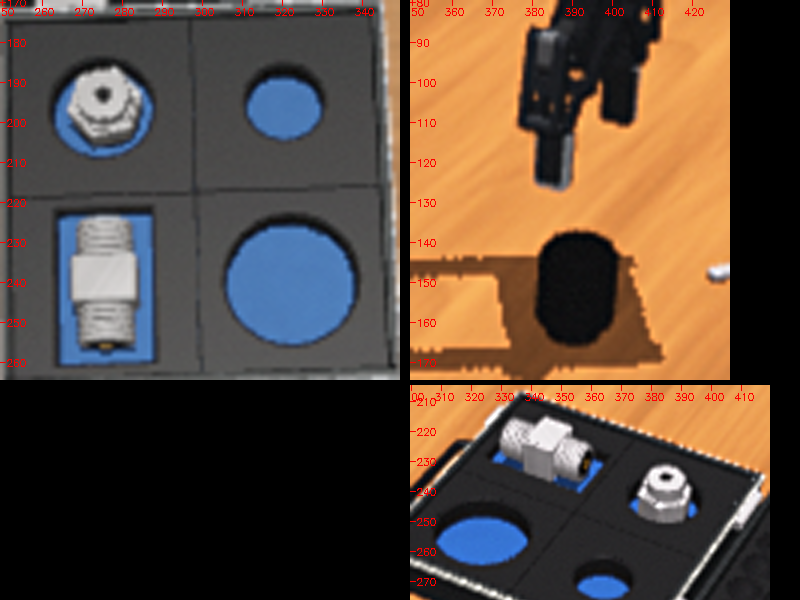

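The barrel lies lengthwise in its slot and the fingers are centred over the load. I'll grip the load.

```bash
python3 -m handwheel '{"series": [[[0,0.1,4,0,0,0,1],[0,0.1,7,0,0,0,1],[0,0.1,8.5,0,0,0,1],[0,0.1,8.5,0,0,0,1],[0,0.1,8.5,0,0,0,1]]]}'; python3 -m handwheel '{"series": [[[0,0,0,0,0,0,0.35],[0,0,0,0,0,0,0.35],[0,0,0,0,0,0,0.35],[0,0,0,0,0,0,0.35],[0,0,0,0,0,0,0.35],[0,0,0,0,0,0,0.35],[0,0,-3,0,0,0,0.35],[0,0,-6,0,0,0,0.35],[0,0,-8,0,0,0,0.35],[0,0,-8,0,0,0,0.35],[0,0,-8,0,0,0,0.35]]]}' 70
```

```text
time: 16.6
tool_pos: [479.2, 384.0, 30.4]
tcp_rot: [179.9, 0.1, -179.4]
ft_force: [0.5, 0.1, -0.0]
finger_gap: 85.5
grip_force: 0.0
time: 17.98
tool_pos: [477.5, 382.9, 107.3]
tcp_rot: [-179.9, -0.1, -179.4]
ft_force: [-0.4, 0.6, -3.0]
finger_gap: 48.0
grip_force: 72.8
```

```bash
python3 -m handwheel '{"series": [[[-4.4,-40.8,0,0,0,0,0.35],[-4.4,-40.8,0,0,0,0,0.35],[-4.4,-40.8,0,0,0,0,0.35],[-4.4,-40.8,0,0,0,0,0.35],[-4.4,-40.8,0,0,0,0,0.35],[-4.4,-40.8,0,0,0,0,0.35],[-4.4,-40.8,0,0,0,0,0.35],[-4.4,-40.8,0,0,0,0,0.35],[-4.4,-40.8,2,0,0,0,0.35],[-4.4,-40.8,2,0,0,0,0.35],[-4.4,-40.8,2,0,0,0,0.35],[-4.4,-40.8,2,0,0,0,0.35]]]}'
python3 - <<'E'
from h import *
s=eyes.snapshot("scene"); print(status.sense()["tool_pos"])
cv2.imwrite("pics/H.png",crop(s["img"],280,190,130,95,6))
E
```

```text
time: 19.48
tool_pos: [526.8, -23.7, 89.4]
tcp_rot: [-180.0, 0.0, -179.4]
ft_force: [-0.3, 0.8, -1.9]
finger_gap: 48.2
grip_force: 73.3
[526.85401033 -23.77633954  89.51633452]
```

View pics/H.png

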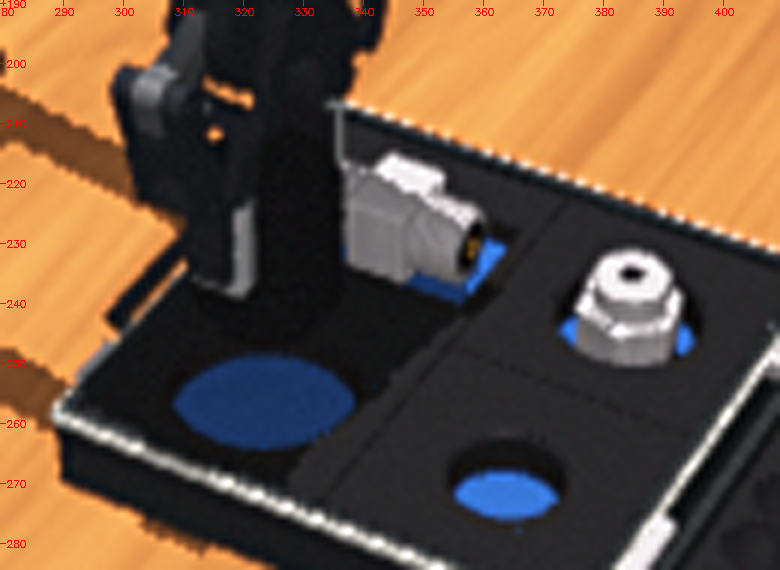

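The load hangs over the large well, with the body centre at u≈324 and the well centre at u≈324. I'll lower it.

```bash
python3 -m handwheel '{"series": [[[0.05,-0.1,2,0,0,0,0.35],[0.05,-0.1,3.5,0,0,0,0.35],[0.05,-0.1,4.3,0,0,0,0.35],[0.05,-0.1,4.6,0,0,0,0.35],[0.05,-0.1,4.6,0,0,0,0.35],[0.05,-0.1,4.6,0,0,0,0.35]]]}'; python3 -m handwheel '{"series": [[[0,0,0.1,0,0,0,0.35],[0,0,0.1,0,0,0,0.35]]]}'; python3 -m handwheel '{"series": [[[0,0,0.1,0,0,0,0.35],[0,0,0.1,0,0,0,0.35]]]}'
```

```text
time: 20.27
tool_pos: [526.3, -25.2, 43.4]
tcp_rot: [-180.0, 0.1, -179.4]
ft_force: [-0.5, 0.4, -2.5]
finger_gap: 48.4
grip_force: 73.8
time: 20.52
tool_pos: [526.3, -25.2, 42.3]
tcp_rot: [-180.0, 0.1, -179.4]
ft_force: [0.4, 0.0, -0.3]
finger_gap: 48.3
grip_force: 73.9
time: 20.78
tool_pos: [526.5, -25.2, 42.2]
tcp_rot: [-180.0, 0.1, -179.4]
ft_force: [-4.7, 0.2, 11.1]
finger_gap: 47.8
grip_force: 74.8
```

```bash
python3 -m handwheel '{"series": [[[0,0,0,0,0,0,0.8],[0,0,0,0,0,0,0.8],[0,0,0,0,0,0,0.8],[0,0,-1,0,0,0,0.8],[0,0,-4,0,0,0,0.8],[0,0,-8,0,0,0,0.8],[0,0,-8,0,0,0,0.8]]]}'; python3 -m handwheel '{"series": [[[6.95,-38.3,0,0,0,0,0.6],[6.95,-38.3,0,0,0,0,0.6],[6.95,-38.3,0,0,0,0,0.6],[6.95,-38.3,0,0,0,0,0.6],[6.95,-38.3,0,0,0,0,0.6],[6.95,-38.3,0,0,0,0,0.6],[6.95,-38.3,0,0,0,0,0.6],[6.95,-38.3,0,0,0,0,0.6],[6.95,-38.3,0,0,0,0,0.6],[6.95,-38.3,0,0,0,0,0.6]]]}'
python3 - <<'E'
from h import *
t=eyes.snapshot("top");s=eyes.snapshot("scene")
cv2.imwrite("pics/I.png",paste((0,0,crop(t["img"],250,170,100,95,4)),(0,385,crop(t["img"],500,245,60,45,4)),(410,0,crop(s["img"],130,310,70,90,4)),(410,375,crop(s["img"],290,205,125,75,3))))
E
```

```text
time: 21.65
tool_pos: [528.9, -25.5, 125.7]
tcp_rot: [-179.9, 0.5, -179.4]
ft_force: [0.5, -0.5, 0.5]
finger_gap: 68.4
grip_force: 0.0
time: 22.9
tool_pos: [460.9, -407.2, 120.8]
tcp_rot: [180.0, -0.0, -179.3]
ft_force: [-0.1, 0.4, 0.3]
finger_gap: 51.2
grip_force: 0.0
```

View pics/I.png

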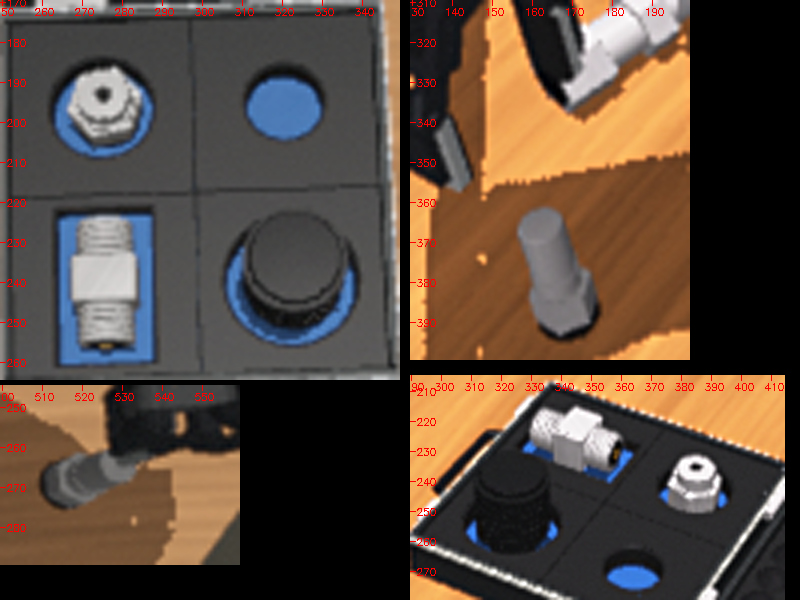

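The load is seated upright. I'll check the open's alignment in the scene camera: finger midpoint about (155.3,342.5), open top about (162.3,366).

Run:
```python
from fit import *
t,s=eyes.snapshot("top"),eyes.snapshot("scene"); print(ray(s,155.3,342.5,125),ray(s,162.3,366,62),proj(s,[460.9,-407.2,125]))
print(np.round(fit("open",(460,-404),0,[s]),2))
```

```text
[ 467.43162058 -407.3127131   125.        ] [ 462.4945664  -405.09207648   62.        ] [152.12132924 340.67778125]
[ 4.6090e+02 -4.0437e+02  5.8000e-01  7.0000e-02]
```

```bash
python3 -m handwheel '{"series": [[[0,0,4,0,0,0,0.6],[0,0,8,0,0,0,0.6],[0,0,9.2,0,0,0,0.5],[0,0,9.2,0,0,0,0.5],[0,0,9.2,0,0,0,0.5],[0,0,9.2,0,0,0,0.5]]]}' 50
python3 - <<'E'
from h import *
s=eyes.snapshot("scene");t=eyes.snapshot("top");st=status.sense(); p=st["tool_pos"];print(p,st["finger_gap"])
print([proj(s,p+[dx,d*21,4]).round(1) for d in(-1,1) for dx in(-11,11)])
cv2.imwrite("pics/J.png",paste((0,0,crop(s["img"],130,335,70,70,8)),(565,0,crop(t["img"],505,245,45,45,5))))
E
```

```text
time: 23.85
tool_pos: [461.3, -409.9, 30.9]
tcp_rot: [-179.9, 0.1, -179.4]
ft_force: [-0.3, -0.4, 0.5]
finger_gap: 42.8
grip_force: 0.0
[ 460.92868262 -409.50507873   30.17089541] 42.77701506631807
[array([148.5, 384.9]), array([158.8, 391.1]), array([167.2, 366. ]), array([177.4, 371.7])]
```

View pics/J.png

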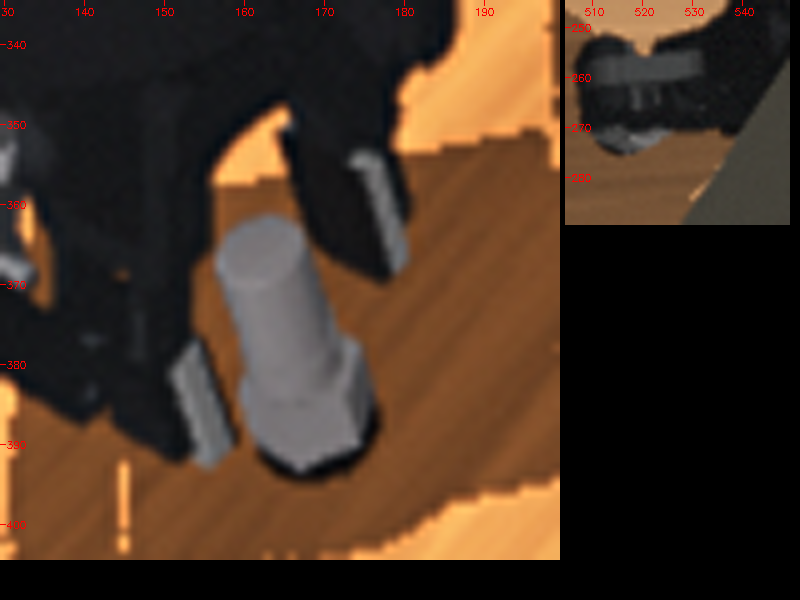

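The fingertips match their projection. The tube is about 2 mm to +y and 3 mm to +x of the finger centre, so I'll correct and close.

```bash
python3 -m handwheel '{"series": [[[-0.25,0.2,0.1,0,0,0,0.5],[-0.25,0.2,0.1,0,0,0,0.4],[-0.25,0.2,0.1,0,0,0,0.3],[-0.25,0.2,0.1,0,0,0,0.05],[-0.25,0.2,0.1,0,0,0,0.05],[-0.25,0.2,0.1,0,0,0,0.05],[-0.25,0.2,0.1,0,0,0,0.05],[-0.25,0.2,0.1,0,0,0,0.05]]]}' 40;  python3 -m handwheel '{"series": [[[0,0,-4,0,0,0,0.05],[0,0,-8,0,0,0,0.05],[0,0,-10,0,0,0,0.05],[0,0,-10,0,0,0,0.05],[0,0,-10,0,0,0,0.05]]]}'
```

```text
time: 24.95
tool_pos: [462.7, -406.8, 27.8]
tcp_rot: [-180.0, 0.0, -179.4]
ft_force: [-0.1, 0.2, 0.5]
finger_gap: 17.1
grip_force: 39.0
time: 25.58
tool_pos: [461.9, -406.0, 125.7]
tcp_rot: [179.9, -0.1, -179.4]
ft_force: [-0.3, 0.3, -1.2]
finger_gap: 17.1
grip_force: 39.2
```

```bash
python3 -m handwheel '{"series": [[[-15.8,38,0,0,0,0,0.05],[-15.8,38,0,0,0,0,0.05],[-15.8,38,0,0,0,0,0.05],[-15.8,38,0,0,0,0,0.05],[-15.8,38,0,0,0,0,0.05],[-15.8,38,0,0,0,0,0.05],[-15.8,38,0,0,0,0,0.05],[-15.8,38,0,0,0,0,0.05],[-15.8,38,3,0,0,0,0.05],[-15.8,38,4,0,0,0,0.05],[-15.8,38,4,0,0,0,0.05],[-15.8,38,4,0,0,0,0.05]]]}'
python3 - <<'E'
from h import *
s=eyes.snapshot("scene"); p=status.sense()["tool_pos"];print(p)
h=cv2.cvtColor(s["img"],cv2.COLOR_RGB2HSV); m=((h[...,1]>110)&(abs(h[...,0].astype(int)-108)<15)).astype(np.uint8)
u,v=proj(s,[616,-25,12]); g=m.copy()*0; cv2.circle(g,(int(u),int(v)),16,1,-1); y,x=np.nonzero(m&g)
print("blue pix",len(x),x.min(),x.max(),y.min(),y.max(),"pred",u,v)
print("well x at right/left extents, rim bottom",ray(s,(x.min()+x.max())/2,y.max()+.5,30))
E
```

```text
time: 27.08
tool_pos: [617.2, -25.8, 88.5]
tcp_rot: [-180.0, 0.0, -179.5]
ft_force: [1.0, -0.1, -1.3]
finger_gap: 17.0
grip_force: 39.4
[617.53411146 -25.7344179   88.9475489 ]
blue pix 115 355 372 268 276 pred 362.41187221095356 276.3235326160575
well x at right/left extents, rim bottom [626.07245238 -40.88470863  30.        ]
```

Well centre is about (617.8,-24), matching the TCP. I'll lower it.

```bash
python3 -m handwheel '{"series": [[[0,0,2,0,0,0,0.05],[0,0,3.5,0,0,0,0.05],[0,0,4.3,0,0,0,0.05],[0,0,4.6,0,0,0,0.05],[0,0,4.6,0,0,0,0.05],[0,0,4.6,0,0,0,0.05]]]}'; python3 -m handwheel '{"series": [[[0,0,0.1,0,0,0,0.05],[0,0,0.1,0,0,0,0.05]]]}'; python3 -m handwheel '{"series": [[[0,0,0.1,0,0,0,0.05],[0,0,0.1,0,0,0,0.05]]]}'
```

```text
time: 27.88
tool_pos: [617.4, -25.2, 42.5]
tcp_rot: [-180.0, 0.1, -179.4]
ft_force: [-0.1, -0.1, 0.2]
finger_gap: 17.1
grip_force: 39.4
time: 28.12
tool_pos: [617.0, -25.2, 41.0]
tcp_rot: [-180.0, 0.0, -179.4]
ft_force: [0.0, 0.1, -0.2]
finger_gap: 16.8
grip_force: 39.4
time: 28.38
tool_pos: [616.9, -25.2, 39.9]
tcp_rot: [-180.0, 0.0, -179.4]
ft_force: [0.0, -2.0, -0.7]
finger_gap: 16.9
grip_force: 39.4
```

```bash
python3 -m handwheel '{"series": [[[0,0,0.05,0,0,0,0.05],[0,0,0.05,0,0,0,0.05]]]}'; python3 -m handwheel '{"series": [[[0,0,0.05,0,0,0,0.05],[0,0,0.05,0,0,0,0.05]]]}'
```

```text
time: 28.62
tool_pos: [617.0, -25.2, 39.8]
tcp_rot: [-180.0, 0.0, -179.4]
ft_force: [-1.5, 0.3, 4.1]
finger_gap: 17.0
grip_force: 39.8
time: 28.88
tool_pos: [617.1, -25.2, 39.7]
tcp_rot: [-180.0, 0.0, -179.4]
ft_force: [-4.2, 0.2, 9.0]
finger_gap: 17.2
grip_force: 40.3
```

```bash
python3 -m handwheel '{"series": [[[0,0,0,0,0,0,0.5],[0,0,0,0,0,0,0.5],[0,0,0,0,0,0,0.5],[0,0,-1,0,0,0,0.5],[0,0,-4,0,0,0,0.5],[0,0,-10,0,0,0,0.5],[0,0,-16,0,0,0,0.5],[10,30,-16,0,0,0,0.5],[20,40,-16,0,0,0,0.5],[20,40,-16,0,0,0,0.5],[20,40,-16,0,0,0,0.5],[20,40,-16,0,0,0,0.5]]]}'
python3 - <<'E'
from h import *
t=eyes.snapshot("top");s=eyes.snapshot("scene")
cv2.imwrite("pics/K.png",paste((0,0,crop(t["img"],250,170,100,95,4)),(410,0,crop(s["img"],290,195,125,95,3)),(410,300,crop(s["img"],150,290,130,110,3)),(0,385,crop(t["img"],430,195,80,130,2,20))))
E
```

```text
time: 30.38
tool_pos: [476.3, 255.3, 199.8]
tcp_rot: [180.0, 0.1, -179.4]
ft_force: [0.9, 0.5, 0.2]
finger_gap: 42.5
grip_force: 0.0
```

View pics/K.png

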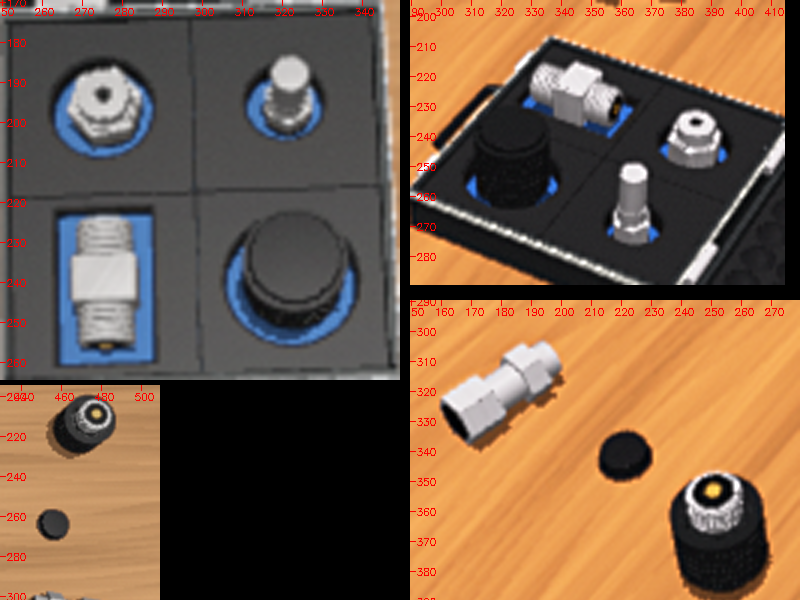

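All four standards are seated in their own wells, and the attenuator and plug haven't moved. I'll hand the job in.

```bash
python3 -c "
from bench import r
print(r.hand_in())"
```

```text
the job is handed in; nothing more can be done
None
```

The short, open, load and barrel are each seated in their own well, the attenuator and cable plug were left untouched, and the job was handed in at about 30 s on the robot's clock; no verdict was returned.

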